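# Pry open the utensil box and draw out the rice paddle

### The job

Pry up the lid of the white utensil box with the blade of the spreading knife, put the lid right over so that it lies open, and lay the knife back on the counter. Then take the long wooden paddle by its handle, tilt it out through the opening from under the hood, and finish still holding it in the gripper, steady, with all of it at least 5 cm higher than the top of the box. Leave the other things on the counter where they are.

Things in the scene. Friction and masses are not known exactly. Their poses are not given: they have to be found in the camera images.
- box: White plastic utensil box, fixed to the counter, 290 mm long (its y) x 140 mm wide (its x), 95 mm high, walls and floor 5 mm; origin at the centre of its underside, z up. Its +y half (y from -10 mm up) is roofed by a fixed hood 5 mm thick, underside 90 mm above the counter; its -y half is closed by the hinged lid. Front is -x.
- opening (a point): Centre of the opening under the lid, at rim height: box x = 0, y = -75, 95 mm above the counter. The opening is 130 mm long (box y -140 to -10) and 130 mm wide between the walls.
- rib (a point): Middle of the top of one of two drain ribs across the inside, at box y = +25 mm; the other is at y = -110. Each is 8 mm wide, top 42 mm above the counter.
- ledge (a point): Middle of the top of the ledge outside the box's front wall: box x = -79, y = -80, 81 mm above the counter, 18 mm deep, 125 mm long. The gap between it and the lid's lip above is 14 mm high, too low for fingers; a blade fits.
- lid (a joint): Angle of the box's lid (rad): 0 shut, growing as it swings up and over to its stop at 3.2, where it lies back beyond the box (+x), level with the box top. Plate 158 mm (box x) x 132 mm x 5 mm, about 0.1 kg, loose damped hinge along the box's y, no catch: it falls shut below about 1.57, falls open by itself above.
- lid_hinge_line (a point): Point on the lid's hinge line, at box x = +70, y = -78, 97.5 mm above the counter.
- lid_edge (a point): Middle of the lid's free front edge (mid-thickness), 158 mm from the hinge line. Shut, it is at box x = -88, y = -78 mm: the lip overhangs the front wall by 18 mm, underside 95 mm above the counter.
- knife: Flat spreading knife lying on the counter: dark wooden handle 110 x 20 mm, 16 mm thick (x -110 to 0), straight steel blade 85 x 22 mm, 3 mm thick (x 0 to +85) at the handle's mid-height. Origin on the underside of the handle where the blade begins; x points to the tip, z up. Balance point about x = -21 mm; about 0.09 kg.
- knife_tip (a point): Middle of the knife's blade tip, x = +85 mm, 8 mm above the knife's underside.
- paddle: Wooden rice paddle, 250 mm long, in the box on the two ribs. Handle bar 160 x 22 mm, 18 mm high (x -125 to +35), at the opening end; flat blade 90 x 52 x 9 mm (x +35 to +125, at the handle's mid-height) under the hood. Origin at mid-length, level with the handle's underside (42 mm up at the start); x to the blade end (box +y). Balance x = +6 mm; about 0.1 kg.
- handle_end (a point): Centre of the paddle's handle end face (x = -125, 9 mm above its underside).
- blade_end (a point): Centre of the paddle's blade end (x = +125, 9 mm above its underside).
- jug: Empty clear jug with grey latched lid, 114 mm across, 182 mm high, handle 100 mm out; bystander. Origin under its centre.
- cup: White ceramic teacup, 72 mm across, 60 mm high; bystander. Origin under its centre.
- jar: Closed amber glass spice jar, 60 mm across, 90 mm high; bystander. Origin under its centre.
- strainer: Stainless strainer bowl, 120 mm across, 45 mm high, flat handle reaching 167 mm from its centre; bystander. Origin under its bowl's centre.
- stopper: Red silicone stopper, 48 mm across, 30 mm high; bystander. Origin under its centre.
- saucer: White saucer, 120 mm across, 16 mm high; bystander. Origin under its centre.
Mind the look-alikes: they are no part of the job. There is more than one size of the knife; the job needs the largest.

How it is judged:
By the outcome, as a careful person would: the job done as asked, in the order asked, and still so for the second after the job is handed in, while the arm keeps its last pose, push and grip.
It also fails if it takes over 64 s, if anything falls off the work surface, if the arm or the gripper's body presses on something with over 40 N, if the wrist force passes 120 N, or if a joint passes its speed limit or range.

### The arm

A 6-joint arm with a two-finger parallel gripper is mounted at the origin on the work surface. World frame = base frame: x ahead of the robot, y to its left, z up, the work surface at z = 0. Lengths are in mm, angles in rad, forces in N, time in s.
With the tool pointing down it reaches from about 375 to 975 mm from the base axis. Payload 3.8 kg.
Tool frame: the origin (TCP) lies on the front face of the gripper's body, between the roots of the fingers; the fingertips stand 64 mm ahead of it and the grasp point (between the pads) lies 45 mm ahead of it; z points along the fingers, y is the line along which they close (so a half turn about z gives the same grasp; the last joint's range is limited). The gripper opens to 88 mm and grips with 3 to 60 N. Pads are 18 mm wide; open, the fingers measure 123 mm over their backs; the gripper's body (75 mm by 187 mm) begins 45 mm behind the grasp point.
Start: joints at [-0.037, 0.264, 1.604, -0, 1.274, -0.037], TCP at [674.995, -0.002, 302.706] pointing down, gripper open.
Joint ranges: [-2.63, 2.63], [-0.94, 2.18], [0.31, 2.57], [-1.31, 4.45], [0, 2.66], [-2.55, 2.55]. Speed limits (rad/s): [2.57, 2.57, 3.14, 3.14, 3.14, 3.14].

### API

Orientations are given as [roll, pitch, yaw] about the fixed x, y, z axes, in that order (R = Rz(yaw) Ry(pitch) Rx(roll)).
In Python, from rig import observe, capture, job_done gives the robot as it stands.
- The arm moves only by the tool servo_tool, never from a script. Its argument "increments" is a list that holds one entry, the list of rows, each a list of 6 numbers: the shift along the tool's x, y, z in mm, then the turn, a rotation vector about the tool's x, y, z in units of 8 degrees (1.0 is 8 degrees). In form: [[[x, y, z, rx, ry, rz], ...]]. A call has exactly 8 rows; each row is the pose to reach, as a shift and turn from the pose commanded when the call began, along the tool's axes at that moment; what a row does not reach only later rows make up. A row lasts 1/8 s, in which the tool goes at most 62.5 mm and 10.7 degrees, less where a joint would pass 70% of its speed; a pose out of reach is approached as far as the arm can. A call with a gripper value outside its range is refused whole. "hand" is the finger opening in mm, from 0 to 88.1, set as the call begins (left out, the last holds). The fingers move at their own pace and stop on an object; the grip force is fixed at half the most. Time passes only in rows, so rows that repeat a pose let the fingers close, or fill a call up. It gives the time, the measured TCP pose, the force, the opening and the grip force at its end, in the units of the state.
- observe(): the state, without advancing time (a new reading comes with each control period).
- capture(name): name is "scene" or "side" or "wrist"; returns a dict with "color" (384x512x3 uint8, red, green, blue), "z_map" (384x512 float32, mm along the optical axis (not along the pixel's ray), 0 where there is no reading), "fx", "fy", "cx", "cy" (pixels), "k1" (the pictures are not rectified: a ray, as slopes to the right and down, at radius r is drawn at 1 + k1 r^2 times it, then the intrinsics apply), "R" (3x3) and "t" (3): a world point X has camera coordinates R X + t. Camera axes: x right, y down, z forward; pixel columns grow to the right and rows downward; lengths in mm; the calibration is good to about 2 mm. A picture is of the moment at which its call begins.
- job_done(): hands the job in; it is judged then, once.
The state is a dict: "time": time; "joint_pos": joint angles; "dq": joint speeds; "effort": joint torques, N m; "ee_pos": TCP position; "ee_rot": TCP orientation; "ft_force": force on the tool from outside, world axes, zero at the start; "ft_torque": the same for the moment, N m; "grip_width": finger opening in mm; "finger_force": force on a finger pad.
Only numpy, scipy, OpenCV 4.12 (cv2) and the standard library are available. Lean on these libraries where they do the work, as an engineer would, in place of code of your own. Each camera call takes 0.05 s, during which the arm holds its last target. There are 200 camera calls.

## Working session

There is one attempt and no reset: what is moved stays moved. The work goes in short steps, Python scripts to look and compute and a tool call to move; the robot and the scene stay as the last step left them, time stands still between calls to the robot, and variables do not carry over. Pictures are saved under pics/ and viewed, at most 12 in all, crops included, and the job is handed in when it is done.

Besides the shell and the picture viewer there is one more tool, called after "Emit:" as a command line: name --argument value ..., lists and objects as JSON in quotes. servo_tool: Moves the arm, as the interface text tells. Its arguments: {"type":"object","properties":{"increments":{"type":"array"},"hand":{"type":"number"}},"required":["increments"]}

```bash
mkdir -p pics; cat > h.py <<'E'
import numpy as np, cv2
from rig import observe, capture
def snap(n,f):
    c=capture(n); cv2.imwrite(f'pics/{f}.png',c['color'][:,:,::-1]); np.save(f'{f}.npy',c,allow_pickle=True); return c
def load(f): return np.load(f'{f}.npy',allow_pickle=True).item()
def ray(c,u,v):
    d=np.array([(u-c['cx'])/c['fx'],(v-c['cy'])/c['fy']]); s=d.copy()
    for _ in range(20): s=d/(1+c['k1']*(s@s))
    return np.array([s[0],s[1],1.])
def world(c,u,v,z=None):
    r=ray(c,u,v)
    R=np.array(c['R']);t=np.array(c['t'])
    if z is None: z_=c['z_map'][int(round(v)),int(round(u))]; return R.T@(r*z_-t)
    o=-R.T@t; d=R.T@r; return o+d*(z-o[2])/d[2]
def tri(c1,p1,c2,p2):
    A=[];o=[]
    for c,p in((c1,p1),(c2,p2)):
        R=np.array(c['R']);d=R.T@ray(c,*p);d/=np.linalg.norm(d);P=np.eye(3)-np.outer(d,d);A.append(P);o.append(P@(-R.T@np.array(c['t'])))
    return np.linalg.lstsq(np.vstack(A),np.hstack(o),rcond=None)[0]
E
python3 - <<'E'
from h import *
for n in('scene','side','wrist'):
    c=snap(n,n+'0'); R=np.array(c['R']);print(n,-R.T@np.array(c['t']),R[2],c['fx'],c['k1'])
a=[cv2.imread(f'pics/{n}0.png') for n in('scene','side')]
cv2.imwrite('pics/a.png',cv2.resize(a[0],(800,600),interpolation=cv2.INTER_CUBIC));cv2.imwrite('pics/b.png',cv2.resize(a[1],(800,600),interpolation=cv2.INTER_CUBIC))
print(observe())
E
```

```text
scene [1087.61714982 -589.27763553 1239.76496153] [-0.40057592  0.42181734 -0.81339355] 497.0471766505087 -0.07123792450512474
side [ 452.43508659 1085.95242204  860.53201451] [ 0.04500595 -0.81553085 -0.57696092] 489.36563795311065 -0.12244482763568072
wrist [674.68606337  80.789117   382.15853171] [-0.00275837 -0.31599946 -0.94875536] 287.4388357086881 0.011870183941978533
{'time': 0.15, 'joint_pos': array([-3.69079169e-02,  2.64607658e-01,  1.60504873e+00, -2.45510774e-05,
        1.27370761e+00, -3.68766409e-02]), 'dq': array([-9.20429862e-04, -7.95249325e-04, -3.11658196e-03, -1.47600719e-03,
        9.08240792e-05, -1.00277113e-03]), 'effort': array([-3.11732474e-04, -5.02845919e+01, -3.57470334e+01,  7.29960459e-02,
        2.49771774e-02, -9.00718305e-05]), 'ee_pos': array([6.74563475e+02, 2.43529430e-03, 3.01661598e+02]), 'ee_rot': array([-3.13982164e+00, -4.18597551e-05,  1.57077222e+00]), 'ft_force': array([-0.29846805, -0.32583982,  0.00098145]), 'ft_torque': array([ 0.00078081,  0.00417553, -0.02110518]), 'finger_force': 0.0, 'grip_width': 87.92843326539678}
```

View pics/a.png

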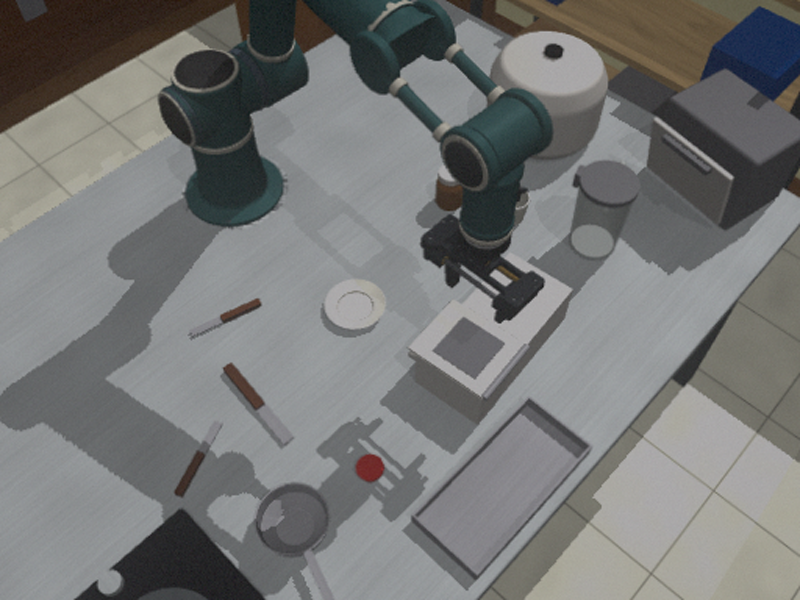

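View pics/b.png

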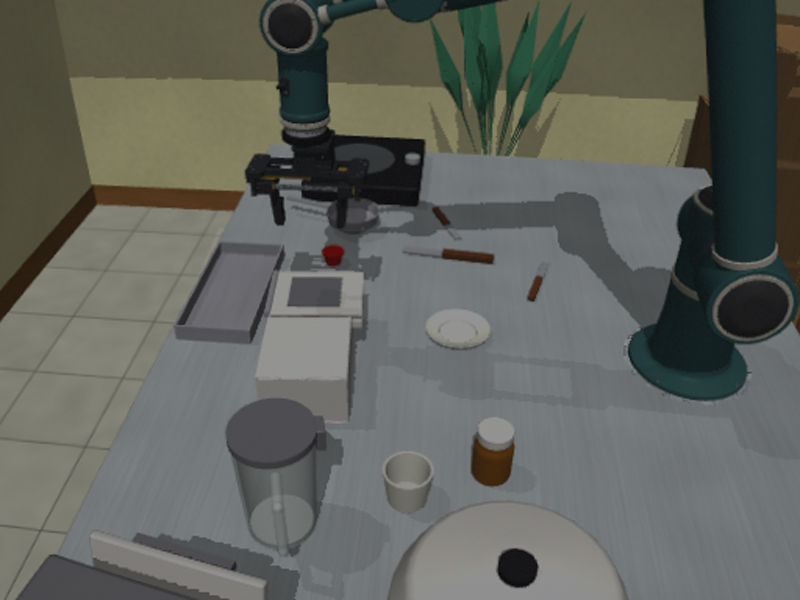

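```bash
python3 - <<'E'
import cv2
a=cv2.imread('pics/scene0.png')[154:310,128:384];cv2.imwrite('pics/c.png',cv2.resize(a,None,fx=3,fy=3,interpolation=cv2.INTER_CUBIC))
a=cv2.imread('pics/side0.png')[140:275,154:324];cv2.imwrite('pics/d.png',cv2.resize(a,None,fx=4.4,fy=4.4,interpolation=cv2.INTER_CUBIC))
E
```

```text
(no output)
```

View pics/c.png

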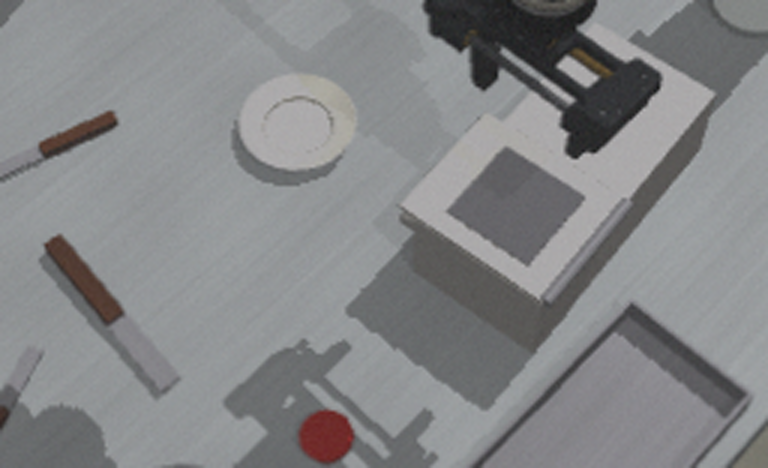

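View pics/d.png

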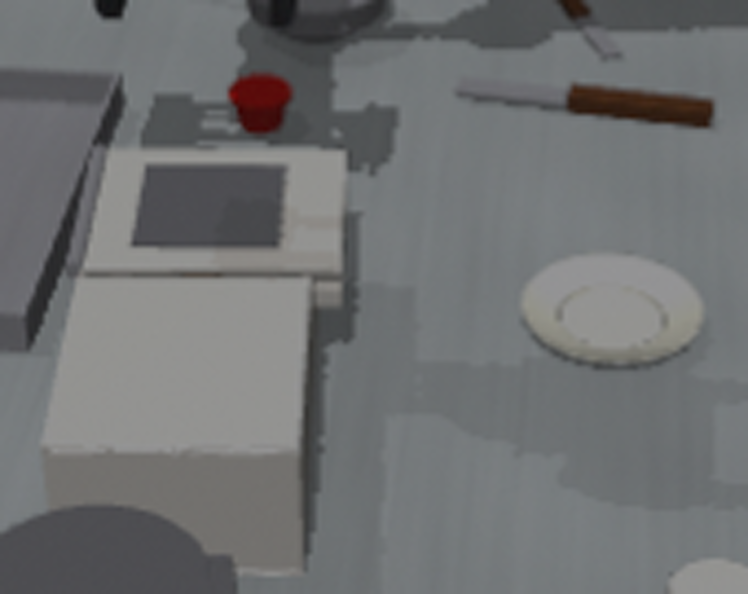

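```bash
python3 - <<'E'
from h import *
np.set_printoptions(precision=1,suppress=True)
s=load('scene0');d=load('side0')
S=lambda u,v:((u+.5)/3+128-.5,(v+.5)/3+154-.5)
D=lambda u,v:((u+.5)/4.4+154-.5,(v+.5)/4.4+140-.5)
for n,p,q in [('tip',(169,385),(458,87)),('junc top',(115,316),(569,96)),('hend',(53,241),(714,106)),('lidF-y',(400,207),(347,150)),('lidF+y',(484,116),(342,272)),('hoodfar',(715,95),(45,448)),('lidH-y',(545,298),(104,148))]:
    P=S(*p);Q=D(*q);print(n,tri(s,P,d,Q),'sc',world(s,*P),'sd',world(d,*Q))
# point clouds: box top z 90..105
def cloud(c):
    v,u=np.mgrid[0:384,0:512];pts=[]
    R=np.array(c['R']);t=np.array(c['t'])
    k=np.stack([(u-c['cx'])/c['fx'],(v-c['cy'])/c['fy']],-1);q=k.copy()
    for _ in range(20): q=k/(1+c['k1']*(q**2).sum(-1,keepdims=True))
    z=c['z_map'];P=np.stack([q[...,0]*z,q[...,1]*z,z],-1)
    W=(P-t)@R; W[z==0]=np.nan; return W
for n,c in(('scene',s),('side',d)):
    W=cloud(c);m=(W[...,2]>85)&(W[...,2]<110)&(W[...,0]>500)&(W[...,0]<900)&(abs(W[...,1])<250)
    p=W[m];r=cv2.minAreaRect(p[:,:2].astype(np.float32));print(n,len(p),r,np.median(p[:,2]))
    col=c['color'].astype(int);m=(col[...,0]-col[...,2]>22)&(W[...,0]<700)&(W[...,0]>300)&(abs(W[...,1])<450)&(W[...,2]<40)
    k,l,st,ce=cv2.connectedComponentsWithStats(m.astype(np.uint8))
    for i in range(1,k):
        if st[i,4]>60:
            p=W[l==i];print(' brown',st[i,4],cv2.minAreaRect(p[:,:2].astype(np.float32)),np.median(p[:,2]))
E
```

```text
tip [ 539.7 -314.8    6.4] sc [ 541.4 -316.6   13.3] sd [ 540.6 -310.9    8.2]
junc top [ 454.2 -304.5   11. ] sc [ 456.1 -306.7   19.3] sd [ 456.1 -299.5   12.8]
hend [ 347.8 -294.9   13.9] sc [ 349.7 -295.2   15.5] sd [ 345.7 -313.9    2.7]
lidF-y [597.3 -76.1  98.8] sc [597.7 -75.9  98.6] sd [596.8 -75.6  99.4]
lidF+y [584.4  52.6  96.1] sc [587.1  48.8 102.7] sd [584.3  55.6  98.2]
hoodfar [726.  225.3  93.2] sc [727.6 222.2  97.7] sd [725.5 226.3  94.2]
lidH-y [752.9 -57.7 101.7] sc [752.6 -56.5  99.3] sd [751.4 -53.7 104.5]
scene 4071 ((664.1807250976562, 75.2732925415039), (167.93641662597656, 297.1145935058594), 5.38366174697876) 99.27910693285537
 brown 200 ((401.5821838378906, -300.5128479003906), (17.075477600097656, 111.82188415527344), 83.9087142944336) 15.921785505645232
 brown 232 ((679.1708984375, -252.72315979003906), (42.15363311767578, 56.12478256225586), 3.4207661151885986) 29.767571118973613
side 4092 ((667.4783935546875, 76.5573501586914), (167.03768920898438, 298.5286560058594), 3.9222497940063477) 96.33343343517527
 brown 135 ((679.4656982421875, -255.10264587402344), (39.32826614379883, 42.07253646850586), 11.499137878417969) 28.26885759936875
 brown 178 ((402.6147155761719, -298.13800048828125), (25.085155487060547, 106.14500427246094), 83.4867172241211) 12.251956473995307
 brown 261 ((364.3550720214844, 318.61883544921875), (56.03025817871094, 22.05121421813965), 0.8166798949241638) 21.952755960744934
```

```bash
cat >> h.py <<'E'
from scipy.spatial.transform import Rotation as Ro
def rows(*targets):
    """targets: (pos, Rotation); prints increments from measured pose"""
    o=observe();R0=Ro.from_euler('xyz',o['ee_rot'])
    for p,R in targets:
        d=R0.inv().apply(np.array(p)-o['ee_pos']);r=(R0.inv()*R).as_rotvec()/np.radians(8)
        print(np.round(d,1).tolist(),np.round(r,2).tolist())
def down(yawdeg,pitch=0): # tool x along world yaw, pointing down
    return Ro.from_euler('z',yawdeg,degrees=True)*Ro.from_euler('x',180,degrees=True)
def kpt(x,y=0): # knife frame xy to world
    return Ro.from_euler('z',-6.1,degrees=True).apply([x,y,0])+[455,-305.3,0]
def bpt(x,y,z=0):
    return Ro.from_euler('z',6.0,degrees=True).apply([x,y,z])+[670,75.5,0]
E
python3 - <<'E'
from h import *
rows((kpt(-38)+[0,0,200],down(-6.1)))
E
```

```text
[-301.3, -257.2, 102.1] [-0.01, 0.01, 12.01]
```

Emit:
servo_tool --increments '[[[-20, -17, 7, 0, 0, 0.5], [-60, -51, 20, 0, 0, 1.2], [-110, -94, 37, 0, 0, 2.2], [-160, -137, 54, 0, 0, 3.2], [-210, -180, 71, 0, 0, 4.2], [-255, -218, 86, 0, 0, 5.2], [-285, -244, 97, 0, 0, 5.8], [-301.3, -257.2, 102, 0, 0, 6]]]'

```text
time: 1.15
ee_pos: [415.0, -302.5, 199.3]
ee_rot: [-3.139, 0.001, 0.729]
ft_force: [1.1, 1.1, -0.3]
grip_width: 88.0
finger_force: 0.0
```

Emit:
servo_tool --increments '[[[0, 0, 0, 0, 0, 0.5], [0, 0, 0, 0, 0, 1.5], [0, 0, 0, 0, 0, 2.6], [0, 0, 0, 0, 0, 3.7], [0, 0, 0, 0, 0, 4.8], [0, 0, 0, 0, 0, 5.6], [0, 0, 0, 0, 0, 6], [0, 0, 0, 0, 0, 6]]]'

```text
time: 2.15
ee_pos: [417.6, -301.2, 200.5]
ee_rot: [-3.141, 0.0, -0.104]
ft_force: [0.3, -0.1, 0.3]
grip_width: 87.9
finger_force: 0.0
```

```bash
python3 - <<'E'
from h import *
w=snap('wrist','w1'); print(observe())
cv2.imwrite('pics/w1b.png',cv2.resize(w['color'][:,:,::-1],(800,600),interpolation=cv2.INTER_CUBIC))
E
```

```text
{'time': 2.2, 'joint_pos': array([-6.73142744e-01,  5.07582724e-02,  2.04782353e+00, -2.60595620e-05,
        1.04342666e+00,  1.00127296e+00]), 'dq': array([ 0.00037734, -0.00059554, -0.0017416 ,  0.00104898,  0.00059619,
       -0.0020522 ]), 'effort': array([-2.85056783e-03, -3.51507854e+01, -3.23331857e+01,  4.65784455e-02,
       -5.57190157e-02,  5.65542374e-02]), 'ee_pos': array([ 417.64244973, -301.1817725 ,  200.50667806]), 'ee_rot': array([-3.14138740e+00,  3.62314298e-04, -1.03606221e-01]), 'ft_force': array([-0.31494547,  0.00905016, -0.5881928 ]), 'ft_torque': array([0.0995211 , 0.12554608, 0.00700514]), 'finger_force': 0.0, 'grip_width': 88.07904846389226}
```

View pics/w1b.png

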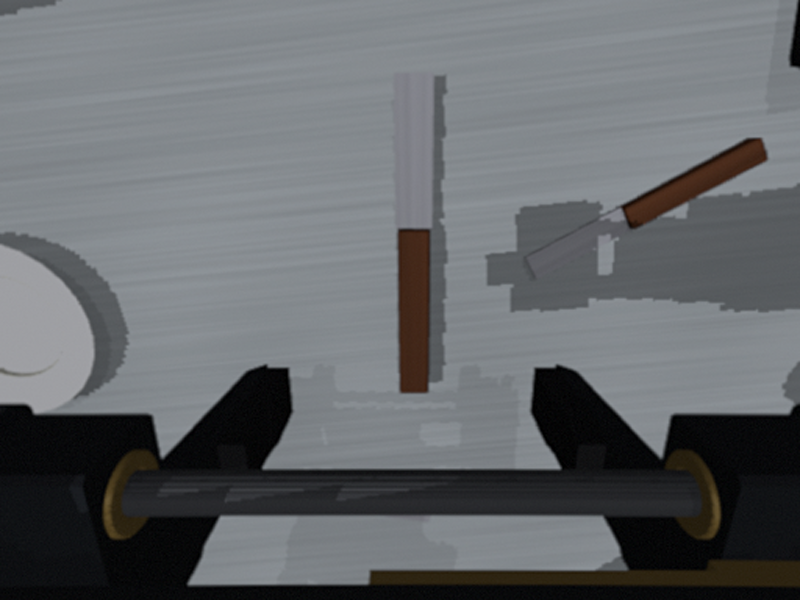

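The wrist view shows the large knife upright in the picture: tip (414,73), junction (414,230), handle end (414,392), well aligned between the fingers.

```bash
python3 - <<'E'
from h import *
np.set_printoptions(precision=1,suppress=True)
w=load('w1');s=load('scene0');S=lambda u,v:((u+.5)/3+128-.5,(v+.5)/3+154-.5);W=lambda u,v:((u+.5)*.64-.5,(v+.5)*.64-.5)
for n,p,q,z in(('tip',(414,73),(169,385),9.5),('junc',(414.5,230),(115,316),16),('hend',(414,391),(53,241),16)):
    print(n,world(w,*W(*p),z),tri(w,W(*p),s,S(*q)))
rows((kpt(-38)+[0,0,67],down(-6.1)))
E
```

```text
tip [ 539.8 -317.     9.5] [ 539.9 -316.5   10.4]
junc [ 456.1 -308.7   16. ] [ 457.6 -308.1   23. ]
hend [ 349.5 -297.4   16. ] [ 356.  -297.9   26.8]
[-0.4, 0.2, 133.5] [-0.0, 0.0, 0.02]
```

Emit:
servo_tool --increments '[[[0, 3, 15, 0, 0, 0], [0, 3, 40, 0, 0, 0], [0, 3, 70, 0, 0, 0], [0, 3, 95, 0, 0, 0], [0, 3, 115, 0, 0, 0], [0, 3, 127, 0, 0, 0], [0, 3, 132.5, 0, 0, 0], [0, 3, 132.5, 0, 0, 0]]]' --hand 50

```text
time: 3.2
ee_pos: [417.5, -304.3, 68.1]
ee_rot: [-3.141, 0.0, -0.105]
ft_force: [-1.0, -0.4, 0.0]
grip_width: 50.2
finger_force: 0.0
```

Emit:
servo_tool --increments '[[[0, 0, 0, 0, 0, 0], [0, 0, 0, 0, 0, 0], [0, 0, 0, 0, 0, 0], [0, 0, 0, 0, 0, 0], [0, 0, 0, 0, 0, 0], [0, 0, 0, 0, 0, 0], [0, 0, 0, 0, 0, 0], [0, 0, 0, 0, 0, 0]]]' --hand 5

```text
time: 4.2
ee_pos: [417.7, -304.4, 68.7]
ee_rot: [3.141, -0.0, -0.105]
ft_force: [1.0, 1.8, 5.1]
grip_width: 19.7
finger_force: 30.0
```

```bash
python3 - <<'E'
from h import *
o=observe()
rows((o['ee_pos']+[0,0,80],down(-6)),(bpt(-120-122.7,-78,148.7),down(6)),(bpt(-120-122.7,-78,148.7)*.5+.5*(o['ee_pos']+[0,0,80]),down(0)))
E
```

```text
[0.0, 0.0, -80.0] [0.0, -0.0, -0.0]
[-10.0, -277.4, -80.1] [0.0, -0.0, -1.5]
[-5.0, -138.7, -80.0] [0.0, -0.0, -0.75]
```

Emit:
servo_tool --increments '[[[0, 0, -20, 0, 0, 0], [0, -5, -50, 0, 0, 0], [-1, -35, -70, 0, 0, -0.2], [-4, -85, -80, 0, 0, -0.5], [-5, -138.7, -80, 0, 0, -0.75], [-7, -190, -80, 0, 0, -1.1], [-9, -245, -80, 0, 0, -1.4], [-10, -277.4, -80, 0, 0, -1.5]]]'

```text
time: 5.2
ee_pos: [435.8, -25.3, 147.7]
ee_rot: [-3.141, 0.001, 0.107]
ft_force: [0.6, 0.2, -1.3]
grip_width: 19.3
finger_force: 30.0
```

```bash
python3 - <<'E'
from h import *
print(observe()['ee_pos'],observe()['ee_rot'])
w=snap('wrist','w2');s=snap('scene','s2');d=snap('side','d2')
w=cv2.resize(w['color'],(400,300));a=cv2.resize(s['color'][170:290,230:390],(400,300),interpolation=cv2.INTER_CUBIC)
b=cv2.resize(d['color'][150:240,160:280],(800,600),interpolation=cv2.INTER_CUBIC)
b=cv2.resize(d['color'][155:215,170:330],(800,300),interpolation=cv2.INTER_CUBIC)
cv2.imwrite('pics/e.png',np.vstack([np.hstack([w,a]),b])[:,:,::-1])
E
```

```text
[435.79422552 -25.26911903 147.66752271] [-3.14134896e+00  7.37885145e-04  1.07039747e-01]
```

View pics/e.png

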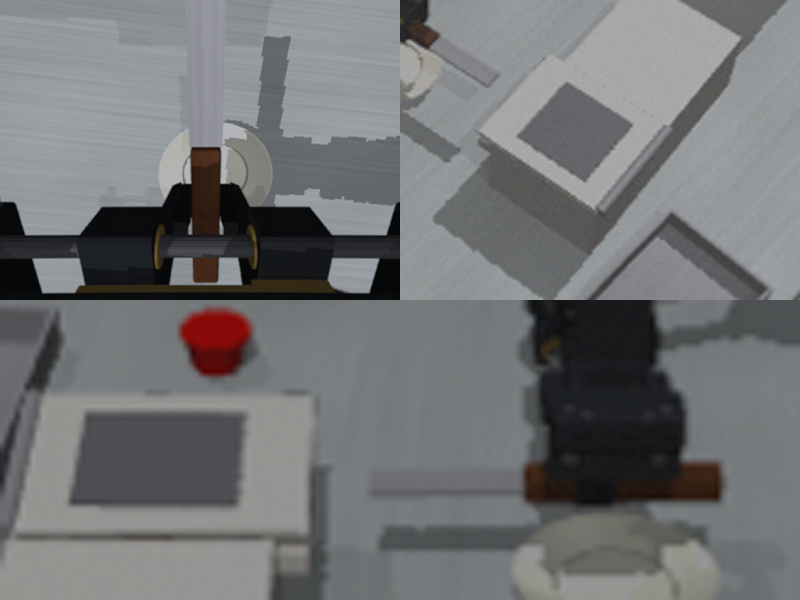

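Wrist/scene/side views: knife is held straight, tip at (492,79) in the scene crop and (370,482) in the side crop, short of the lid's front edge (480,133)-(557,57) / x≈313.

```bash
python3 - <<'E'
from h import *
np.set_printoptions(precision=1,suppress=True)
s=load('s2');d=load('d2')
S=lambda u,v:((u-400+.5)/2.5+230-.5,(v+.5)/2.5+170-.5)
D=lambda u,v:((u+.5)/5+170-.5,(v-300+.5)/5+155-.5)
b=Ro.from_euler('z',-6,degrees=True)
for n,p,q in [('tip',(491,79),(370,483)),('junc',(436,42),(526,482)),('F-y',(480,133),(314,396)),('F+y',(556,57),(311,534)),('H-y',(601,211),(42,396))]:
    t=tri(s,S(*p),d,D(*q)); print(n,t,'box',b.apply(t-[670,75.5,0]))
o=observe();print('pred tip',o['ee_pos']+Ro.from_euler('xyz',o['ee_rot']).apply([122.7,0,60.7]))
E
```

```text
tip [556.7 -10.1  88. ] box [-121.6  -73.2   88. ]
junc [473.6 -17.   88.7] box [-205.   -71.5   88.7]
F-y [598.2 -75.4  98.6] box [ -87.1 -142.5   98.6]
F+y [587.   56.8  97.3] box [-84.5  -9.9  97.3]
H-y [753.3 -58.1  99. ] box [  68.9 -141.6   99. ]
pred tip [558.  -13.1  86.9]
```

Emit:
servo_tool --increments '[[[4, 0, 0, 0, 0, 0], [12, 0, 0, 0, 0, 0], [20, 0, 0, 0, 0, 0], [28, 0, 0, 0, 0, 0], [36, 0, 0, 0, 0, 0], [42, 0, 0, 0, 0, 0], [47, 0, 0, 0, 0, 0], [47, 0, 0, 0, 0, 0]]]'

```text
time: 6.35
ee_pos: [483.6, -22.4, 148.2]
ee_rot: [3.142, -0.0, 0.105]
ft_force: [-0.3, 0.8, -0.7]
grip_width: 19.4
finger_force: 30.0
```

```bash
python3 - <<'E'
from h import *
th=np.radians(np.r_[3*np.arange(0,41)]);rho=np.interp(np.degrees(th),[0,10,90,120],[145,144,128,122])
x=-rho*np.cos(th)-4*np.sin(th);z=rho*np.sin(th)-4*np.cos(th)
z[0]=-10;x[0]=-145
for k in range(0,40,8): print([[float(round(x[k+i]-x[k],1)),0,float(round(z[k]-z[k+i],1)),0,0,0] for i in range(1,9)])
s=snap('scene','s3');d=snap('side','d3');print(observe()['ee_pos'],observe()['ft_force'])
E
```

```text
[[0.3, 0, -13.6, 0, 0, 0], [1.0, 0, -21.1, 0, 0, 0], [2.0, 0, -28.6, 0, 0, 0], [3.7, 0, -35.9, 0, 0, 0], [5.8, 0, -43.1, 0, 0, 0], [8.3, 0, -50.2, 0, 0, 0], [11.2, 0, -57.1, 0, 0, 0], [14.4, 0, -63.8, 0, 0, 0]]
[[3.5, 0, -6.5, 0, 0, 0], [7.4, 0, -12.8, 0, 0, 0], [11.5, 0, -18.8, 0, 0, 0], [16.0, 0, -24.6, 0, 0, 0], [20.7, 0, -30.1, 0, 0, 0], [25.7, 0, -35.3, 0, 0, 0], [30.9, 0, -40.3, 0, 0, 0], [36.4, 0, -44.9, 0, 0, 0]]
[[5.7, 0, -4.3, 0, 0, 0], [11.5, 0, -8.3, 0, 0, 0], [17.6, 0, -12.0, 0, 0, 0], [23.8, 0, -15.4, 0, 0, 0], [30.1, 0, -18.4, 0, 0, 0], [36.6, 0, -21.0, 0, 0, 0], [43.1, 0, -23.3, 0, 0, 0], [49.8, 0, -25.2, 0, 0, 0]]
[[6.7, 0, -1.6, 0, 0, 0], [13.4, 0, -2.8, 0, 0, 0], [20.2, 0, -3.7, 0, 0, 0], [27.0, 0, -4.2, 0, 0, 0], [33.7, 0, -4.3, 0, 0, 0], [40.5, 0, -4.1, 0, 0, 0], [47.1, 0, -3.5, 0, 0, 0], [53.7, 0, -2.6, 0, 0, 0]]
[[6.5, 0, 1.3, 0, 0, 0], [12.9, 0, 2.8, 0, 0, 0], [19.2, 0, 4.7, 0, 0, 0], [25.4, 0, 7.0, 0, 0, 0], [31.4, 0, 9.5, 0, 0, 0], [37.2, 0, 12.3, 0, 0, 0], [42.8, 0, 15.5, 0, 0, 0], [48.3, 0, 18.9, 0, 0, 0]]
[483.07359916 -22.38241934 148.10031467] [0.26251197 0.80696299 0.57623032]
```

Emit:
servo_tool --increments '[[[0, 0, -4, 0, 0, 0], [0.3, 0, -10, 0, 0, 0], [1, 0, -18, 0, 0, 0], [2, 0, -28, 0, 0, 0], [5, 0, -38, 0, 0, 0], [8, 0, -48, 0, 0, 0], [11, 0, -56, 0, 0, 0], [14.4, 0, -63.8, 0, 0, 0]]]'

```text
time: 7.45
ee_pos: [497.9, -20.9, 212.6]
ee_rot: [3.142, -0.0, 0.105]
ft_force: [-0.8, -0.6, -0.9]
grip_width: 19.4
finger_force: 30.0
```

```bash
python3 - <<'E'
from h import *
s=snap('scene','s4');d=snap('side','d4');print(observe()['ee_pos'],observe()['ft_force'],observe()['ft_torque'])
a=cv2.resize(s['color'][130:290,200:410],(400,300),interpolation=cv2.INTER_CUBIC)
b=cv2.resize(d['color'][110:240,150:323],(400,300),interpolation=cv2.INTER_CUBIC)
cv2.imwrite('pics/f.png',np.hstack([a,b])[:,:,::-1])
E
```

```text
[498.76302857 -20.95166963 213.27254926] [ 0.49064317 -0.11696423 -1.53751413] [ 0.05210766  0.20242813 -0.06933191]
```

View pics/f.png

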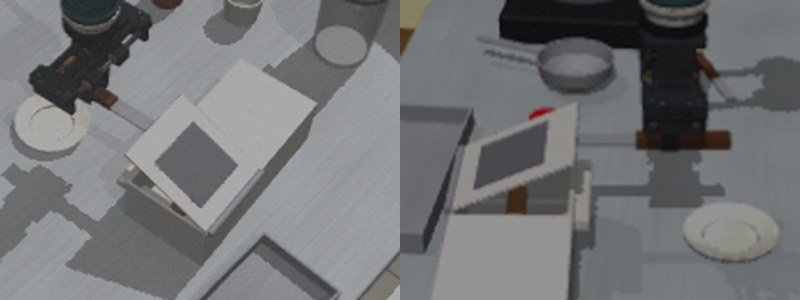

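The lid is up about 24° with the blade under it (side crop: blade enters the lid edge at about (578,140)), and the paddle is visible at (515,200). I continue along the arc.

Emit:
servo_tool --increments '[[[3.5, 0, -6.5, 0, 0, 0], [7.4, 0, -12.8, 0, 0, 0], [11.5, 0, -18.8, 0, 0, 0], [16, 0, -24.6, 0, 0, 0], [20.7, 0, -30.1, 0, 0, 0], [25.7, 0, -35.3, 0, 0, 0], [30.9, 0, -40.3, 0, 0, 0], [36.4, 0, -44.9, 0, 0, 0]]]'

```text
time: 8.55
ee_pos: [534.2, -17.1, 257.2]
ee_rot: [-3.142, -0.0, 0.105]
ft_force: [-0.8, -0.5, -1.1]
grip_width: 19.5
finger_force: 30.0
```

Emit:
servo_tool --increments '[[[5.7, 0, -4.3, 0, 0, 0], [11.5, 0, -8.3, 0, 0, 0], [17.6, 0, -12, 0, 0, 0], [23.8, 0, -15.4, 0, 0, 0], [30.1, 0, -18.4, 0, 0, 0], [36.6, 0, -21, 0, 0, 0], [43.1, 0, -23.3, 0, 0, 0], [49.8, 0, -25.2, 0, 0, 0]]]'

```text
time: 9.55
ee_pos: [583.8, -11.9, 282.2]
ee_rot: [-3.142, -0.0, 0.105]
ft_force: [0.2, 0.3, -0.6]
grip_width: 19.9
finger_force: 30.0
```

Emit:
servo_tool --increments '[[[6.7, 0, -1.6, 0, 0, 0], [13.4, 0, -2.8, 0, 0, 0], [20.2, 0, -3.7, 0, 0, 0], [27, 0, -4.2, 0, 0, 0], [33.7, 0, -4.3, 0, 0, 0], [40.5, 0, -4.1, 0, 0, 0], [47.1, 0, -3.5, 0, 0, 0], [53.7, 0, -2.6, 0, 0, 0]]]'

```text
time: 10.55
ee_pos: [637.2, -6.3, 284.6]
ee_rot: [3.142, 0.0, 0.105]
ft_force: [0.2, 0.9, -0.1]
grip_width: 19.8
finger_force: 30.0
```

Emit:
servo_tool --increments '[[[6.5, 0, 1.3, 0, 0, 0], [12.9, 0, 2.8, 0, 0, 0], [19.2, 0, 4.7, 0, 0, 0], [25.4, 0, 7, 0, 0, 0], [31.4, 0, 9.5, 0, 0, 0], [37.2, 0, 12.3, 0, 0, 0], [42.8, 0, 15.5, 0, 0, 0], [48.3, 0, 18.9, 0, 0, 0]]]'

```text
time: 11.55
ee_pos: [685.1, -1.2, 265.5]
ee_rot: [3.142, 0.0, 0.105]
ft_force: [-1.6, -0.5, -0.4]
grip_width: 19.5
finger_force: 30.0
```

```bash
python3 - <<'E'
from h import *
s=snap('scene','s5');d=snap('side','d5');print(observe()['time'],observe()['ee_pos'],observe()['ft_force'],observe()['ft_torque'])
a=cv2.resize(s['color'][110:290,200:440],(400,300),interpolation=cv2.INTER_CUBIC)
b=cv2.resize(d['color'][90:240,120:320],(400,300),interpolation=cv2.INTER_CUBIC)
cv2.imwrite('pics/g.png',np.hstack([a,b])[:,:,::-1])
rows((bpt(-120-122.7,-78,240),down(6)),(kpt(-38)+[0,-3,100],down(-6)))
E
```

```text
11.65 [685.02263191  -1.21142967 265.05284887] [ 0.53051712  0.11291609 -0.64351403] [0.02237576 0.05733913 0.01560134]
[-249.6, 0.1, 25.3] [-0.0, 0.01, 0.0]
[-297.9, 273.4, 165.3] [-0.0, 0.01, 1.5]
```

View pics/g.png

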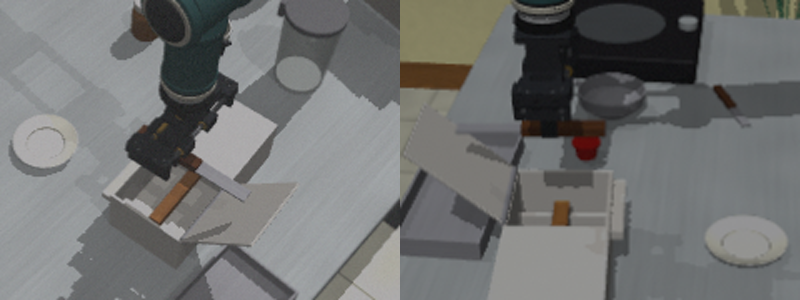

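The lid is past about 120° and falling open; the paddle handle is visible in the open box. Now the knife goes back.

Emit:
servo_tool --increments '[[[-20, 8, 0, 0, 0, 0], [-60, 40, 0, 0, 0, 0.2], [-105, 85, 0, 0, 0, 0.5], [-155, 135, 15, 0, 0, 0.8], [-205, 185, 45, 0, 0, 1.1], [-250, 230, 75, 0, 0, 1.3], [-283, 260, 92, 0, 0, 1.45], [-298, 273.4, 100, 0, 0, 1.5]]]'

```text
time: 12.65
ee_pos: [414.7, -305.5, 164.9]
ee_rot: [-3.141, 0.001, -0.107]
ft_force: [0.6, -0.0, -0.8]
grip_width: 19.7
finger_force: 30.0
```

Emit:
servo_tool --increments '[[[0, 0, 15, 0, 0, 0], [0, 0, 35, 0, 0, 0], [0, 0, 55, 0, 0, 0], [0, 0, 70, 0, 0, 0], [0, 0, 80, 0, 0, 0], [0, 0, 85, 0, 0, 0], [0, 0, 85, 0, 0, 0], [0, 0, 85, 0, 0, 0]]]'

```text
time: 13.65
ee_pos: [417.4, -304.6, 81.4]
ee_rot: [3.141, -0.001, -0.105]
ft_force: [-0.2, -0.6, -0.7]
grip_width: 19.3
finger_force: 30.0
```

```bash
python3 - <<'E'
from h import *
print(observe()['time'],observe()['ee_pos'])
rows((kpt(-38)+[0,-3,69.2],down(-6)))
E
```

```text
13.65 [ 417.38801694 -304.64529921   81.38302521]
[-0.2, -0.4, 12.2] [0.0, -0.01, -0.0]
```

Emit:
servo_tool --increments '[[[0, 0, 3, 0, 0, 0], [0, 0, 6, 0, 0, 0], [0, 0, 9, 0, 0, 0], [0, 0, 11, 0, 0, 0], [0, 0, 12, 0, 0, 0], [0, 0, 12.5, 0, 0, 0], [0, 0, 12.5, 0, 0, 0], [0, 0, 12.5, 0, 0, 0]]]'

```text
time: 14.65
ee_pos: [416.8, -304.2, 68.6]
ee_rot: [-3.141, 0.0, -0.105]
ft_force: [-3.1, 1.4, 5.2]
grip_width: 19.7
finger_force: 30.0
```

Emit:
servo_tool --increments '[[[0, 0, 0, 0, 0, 0], [0, 0, 0, 0, 0, 0], [0, 0, 0, 0, 0, 0], [0, 0, 0, 0, 0, 0], [0, 0, 0, 0, 0, 0], [0, 0, 0, 0, 0, 0], [0, 0, -15, 0, 0, 0], [0, 0, -35, 0, 0, 0]]]' --hand 50

```text
time: 15.65
ee_pos: [416.7, -304.2, 104.0]
ee_rot: [-3.141, 0.001, -0.105]
ft_force: [0.2, -0.1, 0.8]
grip_width: 50.1
finger_force: 0.0
```

```bash
python3 - <<'E'
from h import *
o=observe();print(o['time'],o['ee_pos'])
R=Ro.from_euler('z',96,degrees=True)*Ro.from_euler('x',180,degrees=True)
rows((bpt(0,-95,280),R),(bpt(0,-95,280),down(45)))
E
```

```text
15.65 [ 416.74369901 -304.15412956  104.00014303]
[231.8, -311.2, -176.0] [-0.01, 0.0, -12.75]
[231.8, -311.2, -176.0] [-0.01, 0.0, -6.38]
```

Emit:
servo_tool --increments '[[[5, -6, -30, 0, 0, 0], [25, -35, -90, 0, 0, -0.8], [65, -87, -140, 0, 0, -2], [110, -148, -170, 0, 0, -3.2], [155, -208, -176, 0, 0, -4.4], [195, -262, -176, 0, 0, -5.5], [222, -298, -176, 0, 0, -6.2], [231.8, -311.2, -176, 0, 0, -6.5]]]'

```text
time: 16.65
ee_pos: [681.4, -17.2, 281.2]
ee_rot: [3.14, -0.001, 0.805]
ft_force: [-0.3, -1.1, 0.2]
grip_width: 49.9
finger_force: 0.0
```

Emit:
servo_tool --increments '[[[0, 0, 0, 0, 0, -0.7], [0, 0, 0, 0, 0, -1.7], [0, 0, 0, 0, 0, -2.8], [0, 0, 0, 0, 0, -3.9], [0, 0, 0, 0, 0, -5], [0, 0, 0, 0, 0, -5.9], [0, 0, 0, 0, 0, -6.25], [0, 0, 0, 0, 0, -6.25]]]'

```text
time: 17.65
ee_pos: [680.0, -19.1, 280.4]
ee_rot: [3.141, 0.0, 1.675]
ft_force: [0.2, 0.2, -0.0]
grip_width: 49.9
finger_force: 0.0
```

```bash
python3 - <<'E'
from h import *
print(observe()['time'],observe()['ee_pos'],observe()['ee_rot'])
w=snap('wrist','w6');s=snap('scene','s6');d=snap('side','d6')
a=cv2.resize(s['color'][200:320,100:260],(400,300),interpolation=cv2.INTER_CUBIC)
b=cv2.resize(d['color'][140:260,130:330],(500,300),interpolation=cv2.INTER_CUBIC)[:,:400]
w=cv2.resize(w['color'],(400,300)); e=cv2.resize(s['color'][160:280,240:400],(400,300),interpolation=cv2.INTER_CUBIC)
cv2.imwrite('pics/i.png',np.vstack([np.hstack([w,e]),np.hstack([a,b])])[:,:,::-1])
E
```

```text
17.65 [680.0140882  -19.05308761 280.39749502] [3.14069796e+00 1.59456336e-04 1.67498274e+00]
```

View pics/i.png

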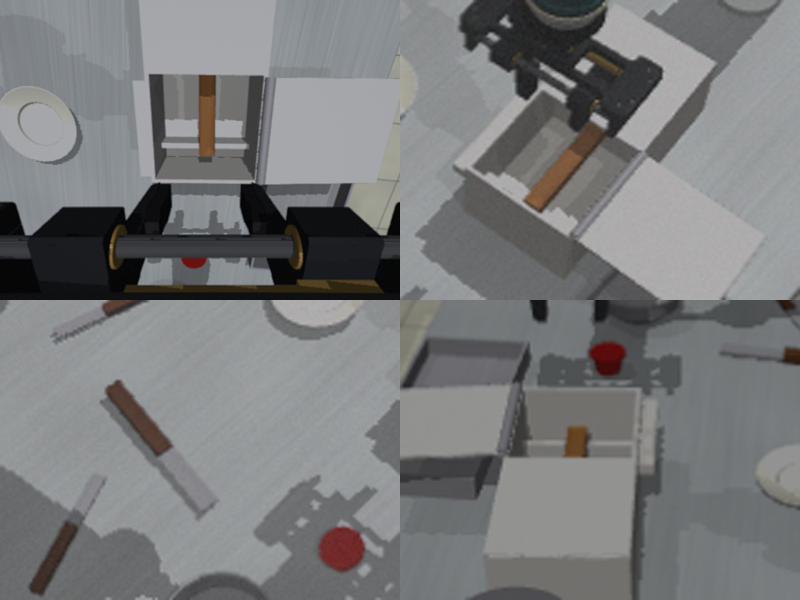

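Lid lies flat open beyond the box, knife lies on the counter in place. Paddle handle in the wrist picture runs from (207,75) to its end at (206,153); in the scene crop the end is at (535,204).

```bash
python3 - <<'E'
from h import *
np.set_printoptions(precision=1,suppress=True)
b=Ro.from_euler('z',-6,degrees=True)
def cloud(c):
    v,u=np.mgrid[0:384,0:512];R=np.array(c['R']);t=np.array(c['t'])
    k=np.stack([(u-c['cx'])/c['fx'],(v-c['cy'])/c['fy']],-1);q=k.copy()
    for _ in range(20): q=k/(1+c['k1']*(q**2).sum(-1,keepdims=True))
    z=c['z_map'];W=(np.stack([q[...,0]*z,q[...,1]*z,z],-1)-t)@R;W[z==0]=np.nan;return W
for f in('w6','s6'):
    c=load(f);W=cloud(c);B=b.apply((W-[670,75.5,0]).reshape(-1,3)).reshape(W.shape);col=c['color'].astype(int)
    m=(col[...,0]-col[...,2]>35)&(abs(B[...,0])<60)&(B[...,1]>-145)&(B[...,1]<0)&(B[...,2]<80)
    p=B[m];t=p[p[:,2]>54];print(f,len(p),len(t),'z med',np.median(t[:,2]),'y min',p[:,1].min(),np.percentile(t[:,1],1))
    for y in(-120,-95,-70,-45):
        q=t[abs(t[:,1]-y)<8]
        if len(q): print(y,q[:,0].min(),q[:,0].max(),q[:,0].mean(),q[:,2].mean())
    m=(abs(B[...,2]-97)<8)&(B[...,1]>-160)&(B[...,1]<-20)&(B[...,0]<-40)&(B[...,0]>-80);p=B[m];print('front rim x',np.percentile(p[:,0],[2,50,98]) if len(p) else 0)
w=load('w6');s=load('s6');W=lambda u,v:((u+.5)*1.28-.5,(v+.5)*1.28-.5)
S=lambda u,v:((u-400+.5)/2.5+240-.5,(v+.5)/2.5+160-.5)
for n,p,q in(('end top',(206.5,151),(535,202)),('hinge -y',(262,182),(580,237)),('front -y',(153,181),(473,172))):
    t=tri(w,W(*p),s,S(*q));print(n,t,b.apply(t-[670,75.5,0]))
E
```

```text
w6 1935 1929 z med 58.675143434941766 y min -122.15216385088237 -120.49344168559135
-120 -7.993195665065943 10.947190668823826 1.6407680620698206 58.678806282612925
-95 -7.82602656949857 11.839687236991445 1.6915074508990715 58.72118953802432
-70 -7.618405154136072 11.601785251984024 2.016203466141762 58.68165677091634
-45 -8.473467190058129 11.31364768951169 1.5431470112774186 58.61645181573311
front rim x [-71.1 -67.1 -43.2]
s6 264 257 z med 60.43214068906464 y min -120.58672031201047 -118.03625986746728
-120 -7.060055740083564 10.086246887400778 0.858089633978596 59.55506763243028
-95 -8.846313171773847 10.06974819759511 0.7904439567949548 59.82292649766945
-70 -9.642545112048813 12.301932558054036 1.944276777099235 60.4762190461847
-45 -8.362078857687779 12.04904563170116 1.2442248116065444 60.682270590323995
front rim x [-71.9 -67.5 -44.9]
end top [684.1 -38.2  59.2] [   2.1 -114.6   59.2]
hinge -y [758.5 -57.7 101.1] [  74.1 -141.7  101.1]
front -y [620.7 -73.5  95.6] [ -64.6 -143.    95.6]
```

```bash
python3 - <<'E'
from h import *
rows((bpt(1.5,-78,108),Ro.from_euler('z',96,degrees=True)*Ro.from_euler('x',180,degrees=True)))
E
```

```text
[17.1, 1.3, 171.9] [0.0, 0.0, -0.01]
```

Emit:
servo_tool --increments '[[[5, 1, 15, 0, 0, 0], [17, 1.3, 45, 0, 0, 0], [17, 1.3, 80, 0, 0, 0], [17, 1.3, 115, 0, 0, 0], [17, 1.3, 140, 0, 0, 0], [17, 1.3, 158, 0, 0, 0], [17, 1.3, 168, 0, 0, 0], [17, 1.3, 172, 0, 0, 0]]]'

```text
time: 18.8
ee_pos: [679.6, -1.9, 106.9]
ee_rot: [-3.141, -0.0, 1.675]
ft_force: [-0.0, -1.2, 0.4]
grip_width: 50.2
finger_force: 0.0
```

Emit:
servo_tool --increments '[[[0, 0, 0, 0, 0, 0], [0, 0, 0, 0, 0, 0], [0, 0, 0, 0, 0, 0], [0, 0, 0, 0, 0, 0], [0, 0, 0, 0, 0, 0], [0, 0, 0, 0, 0, 0], [0, 0, 0, 0, 0, 0], [0, 0, 0, 0, 0, 0]]]' --hand 8

```text
time: 19.8
ee_pos: [680.1, -2.0, 108.3]
ee_rot: [3.14, 0.0, 1.675]
ft_force: [-0.5, -0.6, 5.5]
grip_width: 21.6
finger_force: 30.0
```

```bash
python3 - <<'E'
import numpy as np
f=lambda a,h:np.array([-103*np.cos(a)+66.3*np.sin(a),103*np.sin(a)+66.3*np.cos(a)+h])
for a,h in zip([0,2,5,8,11,14,17,18],[3,5,7,7,7,7,7,7]):
    d=f(np.radians(a),h)-f(0,0);print([round(d[0],1),0,round(-d[1],1),0,round(-a/8,2),0])
E
```

```text
[np.float64(0.0), 0, np.float64(-3.0), 0, 0.0, 0]
[np.float64(2.4), 0, np.float64(-8.6), 0, -0.25, 0]
[np.float64(6.2), 0, np.float64(-15.7), 0, -0.62, 0]
[np.float64(10.2), 0, np.float64(-20.7), 0, -1.0, 0]
[np.float64(14.5), 0, np.float64(-25.4), 0, -1.38, 0]
[np.float64(19.1), 0, np.float64(-29.9), 0, -1.75, 0]
[np.float64(23.9), 0, np.float64(-34.2), 0, -2.12, 0]
[np.float64(25.5), 0, np.float64(-35.6), 0, -2.25, 0]
```

Emit:
servo_tool --increments '[[[0, 0, -3, 0, 0, 0], [2.4, 0, -8.6, 0, -0.25, 0], [6.2, 0, -15.7, 0, -0.62, 0], [10.2, 0, -20.7, 0, -1, 0], [14.5, 0, -25.4, 0, -1.38, 0], [19.1, 0, -29.9, 0, -1.75, 0], [23.9, 0, -34.2, 0, -2.12, 0], [25.5, 0, -35.6, 0, -2.25, 0]]]'

```text
time: 20.8
ee_pos: [676.2, 24.0, 142.1]
ee_rot: [-3.14, 0.315, 1.677]
ft_force: [-0.1, 0.3, 0.2]
grip_width: 21.9
finger_force: 30.0
```

```bash
python3 - <<'E'
from h import *
print(observe()['time'],observe()['ee_pos'],observe()['ee_rot'],observe()['ft_force'],observe()['ft_torque'])
w=snap('wrist','w7');s=snap('scene','s7');d=snap('side','d7')
w=cv2.resize(w['color'],(400,300)); e=cv2.resize(s['color'][160:280,240:400],(400,300),interpolation=cv2.INTER_CUBIC)
cv2.imwrite('pics/j.png',np.hstack([w,e])[:,:,::-1])
E
```

```text
20.8 [676.23998306  24.02479792 142.12424169] [-3.13987275  0.31466941  1.67720321] [-0.07980226  0.32500224  0.18996435] [ 0.10789739  0.04065543 -0.00986073]
```

View pics/j.png

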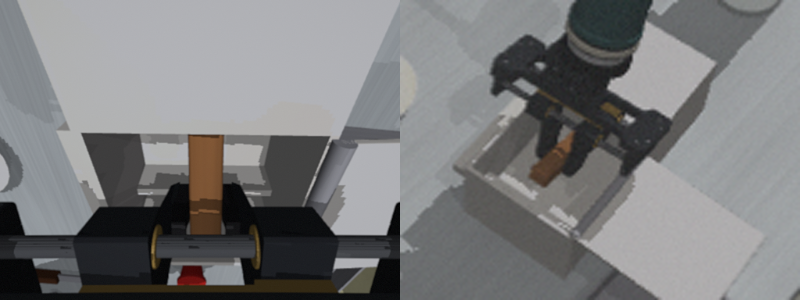

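The handle is held and tilted, its end free above the opening (scene crop (545,175)), no contact forces. Pull out along its axis.

Emit:
servo_tool --increments '[[[-4, 0, 0, 0, 0, 0], [-12, 0, 0, 0, 0, 0], [-22, 0, 0, 0, 0, 0], [-34, 0, 0, 0, 0, 0], [-46, 0, 0, 0, 0, 0], [-57, 0, 0, 0, 0, 0], [-66, 0, 0, 0, 0, 0], [-70, 0, 0, 0, 0, 0]]]'

```text
time: 21.95
ee_pos: [684.0, -43.6, 164.8]
ee_rot: [3.141, 0.314, 1.675]
ft_force: [0.1, 0.8, -0.6]
grip_width: 21.5
finger_force: 30.0
```

Emit:
servo_tool --increments '[[[-4, 0, 0, 0, 0, 0], [-14, 0, 0, 0, 0, 0], [-28, 0, 0, 0, 0, 0], [-43, 0, 0, 0, 0, 0], [-58, 0, 0, 0, 0, 0], [-73, 0, 0, 0, 0, 0], [-84, 0, 0, 0, 0, 0], [-90, 0, 0, 0, 0, 0]]]'

```text
time: 22.95
ee_pos: [692.9, -128.9, 192.7]
ee_rot: [3.141, 0.314, 1.675]
ft_force: [0.4, -0.3, -0.3]
grip_width: 22.0
finger_force: 30.0
```

```bash
python3 - <<'E'
from h import *
o=observe();print(o['time'],o['ee_pos'],o['ee_rot'],o['ft_force'],o['ft_torque'],o['joint_pos'])
R=Ro.from_euler('z',96,degrees=True)*Ro.from_euler('x',180,degrees=True)
rows((o['ee_pos']+[0,0,170],R))
E
```

```text
22.95 [ 692.89554614 -128.90759413  192.66907122] [3.14124905 0.31416409 1.67465313] [ 0.3937823  -0.31879603 -0.2889852 ] [ 0.09869614 -0.01526269  0.02931517] [-0.10058679  0.37712265  1.69311065 -0.35960078  1.03461102 -0.02501284]
[-52.5, 0.1, -161.7] [0.0, 2.25, -0.01]
```

Emit:
servo_tool --increments '[[[-3, 0, -8, 0, 0, 0], [-10, 0, -30, 0, 0, 0], [-20, 0, -62, 0, 0.1, 0], [-31, 0, -95, 0, 0.5, 0], [-40, 0, -122, 0, 1.1, 0], [-47, 0, -146, 0, 1.7, 0], [-51, 0, -158, 0, 2.1, 0], [-52.5, 0, -161.7, 0, 2.25, 0]]]'

```text
time: 23.95
ee_pos: [693.4, -128.1, 365.9]
ee_rot: [3.137, 0.001, 1.676]
ft_force: [0.4, -0.4, -0.9]
grip_width: 22.0
finger_force: 30.0
```

Emit:
servo_tool --increments '[[[0, 0, 0, 0, 0, 0], [0, 0, 0, 0, 0, 0], [0, 0, 0, 0, 0, 0], [0, 0, 0, 0, 0, 0], [0, 0, 0, 0, 0, 0], [0, 0, 0, 0, 0, 0], [0, 0, 0, 0, 0, 0], [0, 0, 0, 0, 0, 0]]]'

```text
time: 24.95
ee_pos: [692.8, -128.0, 362.4]
ee_rot: [3.142, 0.0, 1.675]
ft_force: [0.5, -0.1, -0.6]
grip_width: 21.5
finger_force: 30.0
```

```bash
python3 - <<'E'
from h import *
o=observe();print(o['time'],o['ee_pos'],o['ee_rot'],o['ft_force'],o['finger_force'],abs(o['dq']).max())
w=snap('wrist','w8');s=snap('scene','s8');d=snap('side','d8')
f=lambda c:cv2.resize(c['color'],(400,300),interpolation=cv2.INTER_AREA)
w=f(w)
cv2.imwrite('pics/k.png',np.vstack([np.hstack([cv2.resize(s['color'][120:312,170:426],(400,300)),cv2.resize(d['color'][20:260,120:440],(400,300))]),np.hstack([w,f(s)])])[:,:,::-1])
E
```

```text
24.95 [ 692.78139396 -127.9756266   362.38732826] [3.14157176e+00 9.91923268e-06 1.67545947e+00] [ 0.45416763 -0.08769006 -0.551301  ] 29.99344915151596 0.0014023981754936116
```

View pics/k.png

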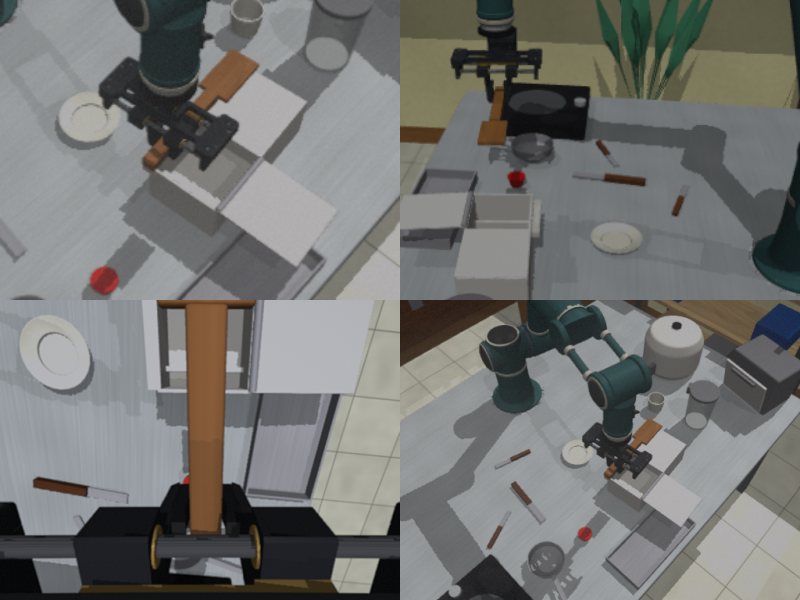

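The paddle hangs level in the gripper (blade at (240,75) in the scene crop), about 300 mm up. The lid lies open, the knife is on the counter and the bystanders are in place.

```bash
python3 -c "
from rig import job_done
print(job_done())"
```

```text
the job is handed in; nothing more can be done
None
```

The job is handed in at about 25 s: the lid was pried up with the large knife and lies open, the knife is back on the counter, and the paddle is held level and still about 20 cm above the top of the box, with the bystanders looking undisturbed in the final pictures.

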